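Demould the potted modules with the knockout rod

TASK

Two or three cured potted modules are stuck in the pockets of the mould slide: for each one, crank the handwheel until the slide's pointer stands at that pocket's long red scale mark, push the knockout rod up by its red grip to eject the module, and lay the module flat inside the tray outline of its own colour. The rod may only be up while a pocket stands at its mark, so push it fully down before you crank on; when all are out, leave the rod down and crank the slide back to the green zero mark, without disturbing the other things on the bench.

Things in the scene. Friction and masses are not known exactly. Their poses are not given: they have to be found in the camera images.
- stand: Demould stand, fixed to the bench: grey base plate 112 mm (x) by 322 mm (y), 12 mm thick, green gearbox at its -y end. Origin at bench height on the knockout rod's axis, 183 mm from the gearbox end of the plate; y runs along the slide's travel, away from the gearbox; x points away from the robot, z up.
- slide_top (a point): Centre of the top of the aluminium mould slide, 82 mm above the bench; the slide is 62 mm (x) by 128 mm (y) by 26 mm. Its three pockets lie at its middle and 40 mm either way along y, each 41.5 x 29.5 mm, 20 mm deep, with a 17 mm hole in its floor. With the slide at zero they lie at stand y = 0.020, 0.060, 0.100 (x = 0), and stand over the rod at readings 0.020, 0.060, 0.100.
- slide (a joint): Mould slide's scale reading in m: 0 at the green mark (start), long red marks at 0.020, 0.060, 0.100, black ticks every 5 mm. Grows as the slide moves toward the gearbox (-y of the stand); travel -0.003 to 0.108. Moved by the handwheel alone, 40 mm a turn, growing when turned clockwise seen from above; stays where left (0.05 N m at the wheel).
- crank_grip (a point): Middle of the red crank handle on the handwheel: an upright, freely spinning sleeve 17 mm across, 38 mm tall (16 mm above and 22 mm below this point), 36 mm from the wheel's axis. The wheel's top is 103 mm above the bench. It can be gripped from above and carried round in a level circle.
- wheel_center (a point): Point on the handwheel's vertical axis at the height of crank_grip. The wheel is 91 mm across, flat-topped.
- knockout (a joint): Height of the knockout rod in m: 0 fully down (rod top 2 mm below the slide), 0.022 fully up (stop). It stays where left (about 6 N of friction; 8 to 20 N to eject a module). Fully up, the module over it stands 14 mm proud of the slide, its lowest 6 mm still in the pocket, and is loose enough to lift out.
- rod_grip (a point): Point on the axis of the knockout rod's red upright grip, 18 mm below its top: a cylinder 18 mm across, 50 mm tall, 70 mm in front (-x) of the stand's origin, joined to the rod by a low cross bar. 60 mm above the bench at start; goes straight up and down with the rod.
- module_red: Potted module: black block 40 x 28 x 20 mm (x, y, z), 0.05 kg, with a red label on top. Origin at the centre of its underside, z up, x along its long side. It starts in a pocket of the slide (any of the three), its top flush with the slide's, held by a spring plunger so that it cannot be gripped until ejected; long side along the stand's x. May be absent. 
- module_yellow: Potted module: black block 40 x 28 x 20 mm (x, y, z), 0.05 kg, with a yellow label on top. Origin at the centre of its underside, z up, x along its long side. It starts in a pocket of the slide (any of the three), its top flush with the slide's, held by a spring plunger so that it cannot be gripped until ejected; long side along the stand's x. May be absent. 
- module_blue: Potted module: black block 40 x 28 x 20 mm (x, y, z), 0.05 kg, with a blue label on top. Origin at the centre of its underside, z up, x along its long side. It starts in a pocket of the slide (any of the three), its top flush with the slide's, held by a spring plunger so that it cannot be gripped until ejected; long side along the stand's x. May be absent. 
- tray: Loose grey tray, 180 mm (x) by 86 mm (y), floor 4 mm thick, rim 7 mm high over all, with three white rectangles outlined in colour in a row along its x axis, 54 mm apart. Origin at the centre of its underside.
- spot_red (a point): Centre of the red outline on the tray's floor (inner rectangle 42 x 30 mm, long side along the tray's x).
- spot_yellow (a point): Centre of the yellow outline on the tray's floor (inner rectangle 42 x 30 mm, long side along the tray's x).
- spot_blue (a point): Centre of the blue outline on the tray's floor (inner rectangle 42 x 30 mm, long side along the tray's x).
- driver: Bystander: red screwdriver, 156 mm long, lying behind the stand.
- green_board: Bystander: green circuit board, 55x79x5 mm, lying at the back right.
- paste_jar: Bystander: small white jar with green lid, 36 mm across, 28 mm high, behind the stand.
- black_tape: Bystander: roll of black tape lying flat, 59 mm across, 19 mm high, at the back right.
- blue_marker: Bystander: blue and white marker pen, 135 mm long, lying near the front edge.
- tweezers: Bystander: steel tweezers, 122 mm long, lying near the front edge.
- glue: Bystander: black and white glue tube, 136 mm long, lying near the front edge in front of the stand.

How it is judged (in metres and radians):
On the way, in this order (a step that is already met when the one before it is completed fails the run):
1. every module has been ejected and taken out of its pocket ((z of module_red in the frame of stand above 0.083 m or horizontal distance between module_red and stand above 0.15 m) and (z of module_yellow in the frame of stand above 0.083 m or horizontal distance between module_yellow and stand above 0.15 m) and (z of module_blue in the frame of stand above 0.083 m or horizontal distance between module_blue and stand above 0.15 m)), for 0.1 s.
2. every module lies flat in the outline of its colour (horizontal distance between module_red and spot_red below 0.008 m and angle between the z axis of each of module_red, module_yellow, module_blue and the z axis of tray, either way round below 0.1 rad and angle between the x axis of each of module_red, module_yellow, module_blue and the x axis of tray, either way round below 0.2 rad and distance between module_red and spot_red below 0.024 m and horizontal distance between module_yellow and spot_yellow below 0.008 m and distance between module_yellow and spot_yellow below 0.024 m and horizontal distance between module_blue and spot_blue below 0.008 m and distance between module_blue and spot_blue below 0.024 m), for 0.2 s.
At the end, for the whole second after the job is handed in: Every module lies flat within 8 mm of the centre of its own colour's outline on the tray, its long side within 0.2 rad of the outline's; the knockout rod is down (within 3 mm) and the slide is back within 3 mm of its zero mark (all of step 2 and value of joint slide between -0.003 and 0.003 m and value of joint knockout below 0.003 m); the robot touches nothing.
It fails at once if the knockout rod is up by more than 4 mm while no pocket stands within 4 mm of its mark (value of joint knockout above 0.004 m and not (value of joint slide between 0.016 and 0.024 m) and not (value of joint slide between 0.056 and 0.064 m) and not (value of joint slide between 0.096 and 0.104 m)).
It fails at once if a bystander is moved by more than 40 mm (distance of any of driver, green_board, paste_jar, black_tape, blue_marker, tweezers, glue from where it was at the start of the episode above 0.04 m).
Of module_red, module_yellow, module_blue only 2 to 3 are there at a start; the rules pass over those that are not, and their reading is None.
At some moment in a run one of tray may be knocked a few centimetres aside while the robot is not near it.
Once in a run the grip may slacken for a moment while it holds something.
It also fails if it takes over 210 s, if anything falls off the work surface, if the arm or the gripper's body presses on something with over 40 N, if the wrist force passes 120 N, or if a joint passes its speed limit or range.

ROBOT

A 6-joint arm with a two-finger parallel gripper is mounted at the origin on a cart in front of the work surface, level with it; the furniture and walls round the work are solid. World frame = base frame: x ahead of the robot, y to its left, z up, the work surface at z = 0. Lengths are in m, angles in degrees, forces in N, time in s.
With the tool pointing down it reaches from about 0.375 to 0.9 m from the base axis. Payload 3.1 kg.
Tool frame: the origin (TCP) lies at the very end of the fingers, on their centre line; the grasp point (between the pads) lies 19 mm behind it; z points along the fingers, y is the line along which they close (so a half turn about z gives the same grasp; the last joint's range is limited). The gripper opens to 85 mm and grips with 20 to 120 N. Pads are 22 mm wide; open, the fingers measure 114 mm over their backs; the gripper's body (76 mm by 85 mm) begins 54 mm behind the grasp point. The pads swing forward as they close: fully open they stand 13 mm farther back than shut.
Start: joints at [54.001, 30.224, 82.088, -0, 67.689, -10.227], TCP at [0.272, 0.563, 0.231] pointing down, gripper open.
Joint ranges: [-176.69, 176.69], [-43.24, 126.21], [12.49, 139.97], [-82, 262], [0, 151.66], [-163.58, 163.58]. Speed limits (degrees/s): [159.86, 159.86, 180, 180, 180, 180].

INTERFACE

Orientations are given as [roll, pitch, yaw] about the fixed x, y, z axes, in that order (R = Rz(yaw) Ry(pitch) Rx(roll)).
In Python, from cell import ctrl gives the robot as it stands.
- The arm moves only by the tool play_rows, never from a script. Its argument "deltas" is a list that holds one entry, the list of rows, each a list of 5 numbers: the shift along the world's x, y, z in cm, then the turn about the world's z in rad, then the finger opening in cm, from 0 to 8.54. A call has 1 to 5 rows; each row is the pose to reach, as a shift and turn from the pose commanded when the call began; what a row does not reach only later rows make up. A row lasts 1/12 s, in which the tool goes at most 41.7 mm and 7.16 degrees, less where a joint would pass 70% of its speed; a pose out of reach is approached as far as the arm can. A call with a gripper value outside its range is refused whole. The fingers move at their own pace and stop on an object; the grip force is fixed at half the most. Time passes only in rows, so rows that repeat a pose let the fingers close. It gives the time, the measured TCP pose, the force, the opening and the grip force at its end, in the units of the state.
- ctrl.read_state(): the state, without advancing time (a new reading comes with each control period).
- ctrl.read_camera(name): name is "scene" or "top"; returns the picture (384x512x3 uint8, red, green, blue); there is no depth.
- ctrl.camera_info(name): a dict with "fovy" (degrees; the focal length in pixels is half the picture's height over the tangent of half this angle, whatever the lens; pixels are square), "cx", "cy" (the principal point, pixels), "R" (3x3) and "t" (3): a world point X has camera coordinates R X + t. Camera axes: x right, y down, z forward; pixel columns grow to the right and rows downward; lengths in m; the calibration is good to about 2 mm. A picture is of the moment at which its call begins. camera_info takes no time and is no camera call.
- ctrl.hand_in(): hands the job in; it is judged then, once.
The state is a dict: "clock": time; "joints": joint angles; "qvel": joint speeds; "effort": joint torques, N m; "eef_pos": TCP position; "tool_rot": TCP orientation; "ft_force": force on the tool from outside, world axes, zero at the start; "torque": the same for the moment, N m; "width": opening from 0.0 (shut) to 1.0 (fully open); "finger_force": force on a finger pad.
Only numpy, scipy, OpenCV 4.12 (cv2) and the standard library are available. Lean on these libraries where they do the work, as an engineer would, in place of code of your own. Each camera call takes 0.05 s, during which the arm holds its last target. There are 200 camera calls.

## Working session

There is one attempt and no reset: what is moved stays moved. The work goes in short steps, Python scripts to look and compute and a tool call to move; the robot and the scene stay as the last step left them, time stands still between calls to the robot, and variables do not carry over. Pictures are saved under pics/ and viewed, at most 14 in all, crops included, and the job is handed in when it is done.

Besides the shell and the picture viewer there is one more tool, called after "Emit:" as name(argument=value, ...) on one line, values as JSON. play_rows: Moves the arm, as the interface text tells. Its arguments: {"type":"object","properties":{"deltas":{"type":"array"}},"required":["deltas"]}

```bash
mkdir -p pics; ls; python3 - <<'E'
from cell import ctrl
import cv2
for n in("scene","top"):
    cv2.imwrite(f"pics/{n}0.png",ctrl.read_camera(n)[:,:,::-1]); print(n,ctrl.camera_info(n))
print(ctrl.read_state())
E
```

```text
pics
scene {'fovy': 48.59973937369092, 'cx': 248.0453930017179, 'cy': 196.35202871633894, 'R': array([[-0.58932588, -0.80771266, -0.01718329],
       [-0.34419417,  0.27026079, -0.89916043],
       [ 0.73090723, -0.52398413, -0.43728167]]), 't': array([0.2718728 , 0.29051093, 0.59004363])}
top {'fovy': 45.095653394832176, 'cx': 252.66442068345418, 'cy': 187.52838235729817, 'R': array([[ 0.01146844, -0.99992039, -0.00526271],
       [-0.98681978, -0.01046827, -0.16148415],
       [ 0.16141621,  0.00704532, -0.98686127]]), 't': array([-0.07131857,  0.57097142,  1.18422662])}
{'clock': 0.1, 'joints': array([ 5.40006522e+01,  3.02747646e+01,  8.21493681e+01,  1.44825445e-03,
        6.76911635e+01, -1.02266576e+01]), 'qvel': array([ 0.03743324, -0.06307448, -0.07495424,  0.00798238, -0.01614399,
       -0.02119551]), 'effort': array([-5.41718009e-05, -4.43301558e+01, -1.78586501e+01, -2.46874961e-04,
        3.82455459e-03, -1.35475196e-05]), 'eef_pos': array([0.27132164, 0.56231039, 0.23041763]), 'tool_rot': array([-1.79886773e+02, -2.17874467e-02,  1.54226737e+02]), 'ft_force': array([ 1.11778874, -0.59486194,  0.12507758]), 'torque': array([-0.01382372, -0.02626328,  0.04284048]), 'finger_force': 0.0, 'width': 1.0010252408399571}
```

View pics/scene0.png

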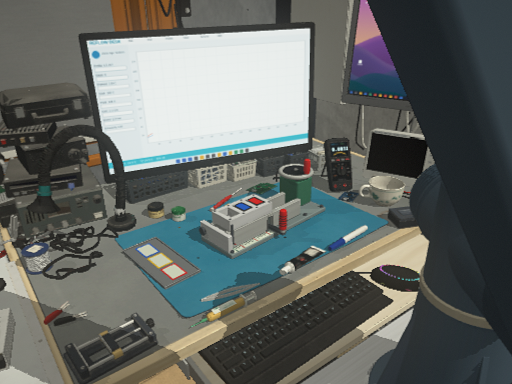

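View pics/top0.png

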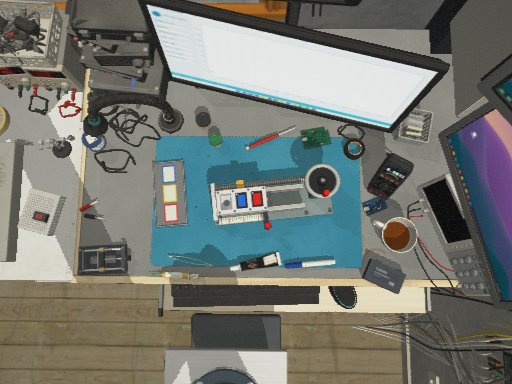

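```bash
python3 - <<'E'
import cv2,numpy as np
a=cv2.imread("pics/top0.png")[140:245,145:350]; cv2.imwrite("pics/c1.png",cv2.resize(a,None,fx=3.9,fy=3.9,interpolation=cv2.INTER_CUBIC))
a=cv2.imread("pics/scene0.png")[150:290,120:330]; cv2.imwrite("pics/c2.png",cv2.resize(a,None,fx=3.8,fy=3.8,interpolation=cv2.INTER_CUBIC))
E
```

```text
(no output)
```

View pics/c1.png

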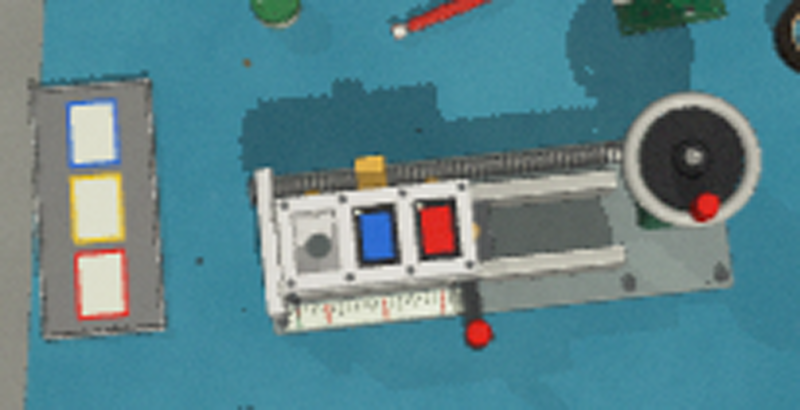

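View pics/c2.png

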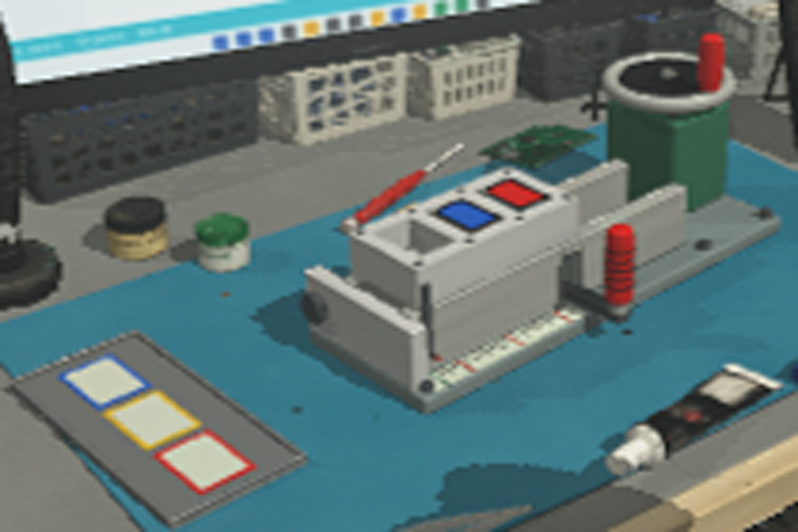

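```bash
cat > h.py <<'E'
import cv2,numpy as np
from scipy.optimize import least_squares
def load(cams=None,tag=None):
    from cell import ctrl
    out={}
    for n in cams or("scene","top"):
        im=ctrl.read_camera(n); out[n]=im
        if tag: cv2.imwrite(f"pics/{n}_{tag}.png",im[:,:,::-1])
    return out
from cell import ctrl
INFO={n:ctrl.camera_info(n) for n in("scene","top")}
def proj(n,X):
    c=INFO[n];X=np.atleast_2d(X)@c["R"].T+c["t"];f=192/np.tan(np.radians(c["fovy"]/2))
    return X[:,:2]/X[:,2:]*f+[c["cx"],c["cy"]]
def ray(n,uv,z):
    c=INFO[n];f=192/np.tan(np.radians(c["fovy"]/2))
    d=c["R"].T@np.array([(uv[0]-c["cx"])/f,(uv[1]-c["cy"])/f,1]);C=-c["R"].T@c["t"]
    return C+d*(z-C[2])/d[2]
def blobs(im,col,amin=8,roi=None):
    h=cv2.cvtColor(im,cv2.COLOR_RGB2HSV).astype(int);H,S,V=h[...,0],h[...,1],h[...,2]
    hue={"red":(H<7)|(H>173),"blue":(H>106)&(H<125),"yellow":(H>17)&(H<30)}[col]
    m=(hue&(S>140)&(V>90)).astype(np.uint8)
    if roi: k=np.zeros_like(m);k[roi[1]:roi[3],roi[0]:roi[2]]=1;m*=k
    n,l,s,c=cv2.connectedComponentsWithStats(m)
    return [(np.round(c[i],2),s[i].tolist()) for i in range(1,n) if s[i][4]>=amin]
def cyl(n,x,y,z0,z1,r):
    a=np.linspace(0,2*np.pi,24);P=[[x+r*np.cos(t),y+r*np.sin(t),z] for t in a for z in(z0,z1)]
    m=cv2.moments(cv2.convexHull(proj(n,P).astype(np.float32)));return np.array([m["m10"],m["m01"]])/m["m00"]
E
python3 - <<'E'
from h import *
im={n:cv2.imread(f"pics/{n}0.png")[:,:,::-1].copy() for n in("scene","top")}
for n,roi in(("scene",(110,150,330,290)),("top",(145,140,350,245))):
    for c in("red","blue","yellow"):
        for b in blobs(im[n],c,8,roi): print(n,c,*b,[ray(n,b[0],z).round(4).tolist()[:2] for z in(.004,.082)])
E
```

```text
scene red [306.68 165.8 ] [304, 159, 7, 15, 87] [[0.7638, -0.4574], [0.6235, -0.3212]]
scene red [222.02 201.17] [214, 195, 18, 14, 64] [[0.7176, -0.0988], [0.5843, -0.0165]]
scene red [254.98 200.54] [249, 198, 14, 6, 54] [[0.665, -0.1722], [0.5396, -0.0788]]
scene red [282.92 218.53] [280, 209, 7, 21, 118] [[0.5405, -0.1666], [0.4338, -0.074]]
scene red [174.44 272.58] [161, 263, 26, 17, 50] [[0.5023, 0.1571], [0.4013, 0.2011]]
scene blue [242.17 206.07] [236, 203, 14, 7, 59] [[0.6597, -0.1254], [0.5351, -0.039]]
scene blue [140.54 252.85] [136, 248, 11, 10, 13] [[0.614, 0.1831], [0.4963, 0.2232]]
scene yellow [167.05 258.64] [161, 253, 12, 12, 22] [[0.5575, 0.1465], [0.4482, 0.192]]
scene yellow [154.67 263.42] [147, 258, 18, 10, 24] [[0.5573, 0.1755], [0.4481, 0.2168]]
top red [258.11 142.84] [250, 140, 19, 8, 55] [[0.7055, -0.0785], [0.6848, -0.0782]]
top red [325.55 192.58] [322, 189, 8, 8, 40] [[0.5667, -0.265], [0.5547, -0.2531]]
top red [256.79 198.58] [253, 193, 9, 12, 97] [[0.548, -0.0764], [0.5372, -0.0762]]
top red [164.1 208.6] [164, 205, 2, 9, 10] [[0.5177, 0.1769], [0
[... 152 characters left out ...]
.1433], [0.4833, 0.1298]]
top red [167.1 220.4] [165, 218, 7, 4, 10] [[0.4854, 0.1673], [0.4784, 0.1524]]
top red [267.26 225.  ] [265, 222, 6, 7, 34] [[0.4759, -0.1055], [0.4695, -0.1036]]
top blue [163.15 168.15] [162, 166, 6, 8, 13] [[0.6305, 0.1843], [0.6145, 0.1683]]
top blue [241.05 200.14] [237, 194, 9, 13, 93] [[0.5433, -0.0333], [0.5327, -0.0358]]
top yellow [239.76 183.65] [236, 180, 8, 8, 55] [[0.5891, -0.029], [0.5757, -0.0318]]
top yellow [165.25 187.7 ] [163, 184, 10, 12, 20] [[0.5756, 0.1762], [0.563, 0.1607]]
top yellow [174.88 186.75] [174, 184, 2, 7, 8] [[0.5785, 0.1497], [0.5658, 0.1359]]
top yellow [170.16 200.74] [164, 198, 13, 5, 19] [[0.5395, 0.1612], [0.5292, 0.1466]]
```

```bash
cat >> h.py <<'E'
def tray(im,top_roi=(140,140,200,245),scene_roi=(100,225,215,300)):
    """fit tray pose from outlined white rects; returns x,y,yaw + residual px"""
    obs=[]
    for n,roi in(("top",top_roi),("scene",scene_roi)):
        if n not in im: continue
        h=cv2.cvtColor(im[n],cv2.COLOR_RGB2HSV);m=((h[...,1]<60)&(h[...,2]>185)).astype(np.uint8)
        k=np.zeros_like(m);k[roi[1]:roi[3],roi[0]:roi[2]]=1
        _,l,s,c=cv2.connectedComponentsWithStats(m*k)
        g=[(c[i],s[i][4]) for i in range(1,len(s)) if s[i][4]>60]
        print(n,[(p.round(1).tolist(),int(a)) for p,a in g],[ray(n,p,.004)[:2].round(4).tolist() for p,a in g])
E
python3 - <<'E'
from h import *
im={n:cv2.imread(f"pics/{n}0.png")[:,:,::-1].copy() for n in("scene","top")}
tray(im)
obs=[("scene","crank",306.68,165.8),("scene","L20",254.98,200.54),("scene","rod",282.92,218.53),("scene","L60",242.17,206.07),
("top","crank",325.55,192.58),("top","L20",256.79,198.58),("top","rod",267.26,225),("top","L60",241.05,200.14)]
def res(p,each=False):
    x,y,a,cx,cy=p;ex=np.array([np.cos(a),np.sin(a)]);ey=np.array([-ex[1],ex[0]]);o=np.array([x,y]);r=[]
    for n,k,u,v in obs:
        if k=="crank": q=cyl(n,cx,cy,.103,.141,.0085)
        elif k=="rod": q=cyl(n,*(o-.07*ex),.028,.078,.009)
        else: q=proj(n,[*(o+ey*float(k[1:])/1000),.082])[0]
        r+=list(q-[u,v])
    return np.array(r)
s=least_squares(res,[.54,-.1,.1,.555,-.26],x_scale=.01,diff_step=1e-3);print(s.x.round(4),s.fun.round(2))
E
```

```text
top [([168.1, 173.6], 154), ([169.3, 192.8], 147), ([170.5, 212.4], 152)] [[0.6152, 0.17], [0.5615, 0.1644], [0.5074, 0.1589]]
scene [([146.9, 249.8], 122), ([159.6, 259.9], 136), ([173.3, 270.9], 159)] [[0.6169, 0.1667], [0.5629, 0.1616], [0.509, 0.1563]]
[ 0.5406 -0.0966  0.1293  0.5485 -0.2477] [-0.23  0.67 -0.31  0.49 -0.31  0.67 -0.14  0.59  0.32 -0.04  0.21 -0.32
  0.53  0.18  0.5  -0.05]
```

```bash
python3 - <<'E'
from h import *
print(ray("top",(322.6,181.2),.103),ray("top",(322.9,180.3),.108),ray("scene",(296.2,171),.103))
# direct rim fit: bright, unsaturated pixels near the wheel in top
im=cv2.imread("pics/top0.png");h=cv2.cvtColor(im,cv2.COLOR_BGR2HSV)
m=((h[...,1]<45)&(h[...,2]>130)).astype(np.uint8);k=np.zeros_like(m);k[160:202,302:344]=1
n,l,s,c=cv2.connectedComponentsWithStats(m*k);i=1+s[1:,4].argmax();print(s[i],c[i])
ps=np.argwhere(l==i)[:,::-1].astype(np.float32);(u,v),r=cv2.minEnclosingCircle(ps);print(u,v,r,ray("top",(u,v),.103))
e=cv2.fitEllipse(cv2.convexHull(ps));print(e,ray("top",e[0],.103))
E
```

```text
[ 0.58060746 -0.2428575   0.103     ] [ 0.58203187 -0.24291491  0.108     ] [ 0.57628331 -0.23909371  0.103     ]
[302 164  38  38 492] [318.16869919 185.80487805]
317.59375 184.40625 22.771080017089844 [ 0.5722104  -0.23005927  0.103     ]
((319.22283935546875, 185.655029296875), (36.343467712402344, 46.761837005615234), 28.286853790283203) [ 0.56904079 -0.23415158  0.103     ]
```

Emit:
play_rows(deltas=[[[5, -16, 5, 0.1, 5], [10, -32, 5, 0.2, 5], [15, -48, 5, 0.3, 4], [20, -64, 5, 0.5, 4], [27.7, -80.5, 5, 0.58, 4]]])

```text
clock: 0.52
eef_pos: [0.3322, 0.3718, 0.2553]
tool_rot: [-180.0, -0.0, -175.2]
ft_force: [0.1, -0.7, 0.1]
width: 0.473
finger_force: 0.0
```

Emit:
play_rows(deltas=[[[1.3, -3.8, 0, 0.04, 4], [2.6, -7.6, 0, 0.04, 4], [3.9, -11.4, 0, 0.04, 4], [5.2, -15.2, 0, 0.04, 4], [6.5, -19, 0, 0.04, 4]]])

```text
clock: 0.93
eef_pos: [0.3974, 0.1819, 0.2553]
tool_rot: [180.0, -0.0, -173.2]
ft_force: [1.8, 0.2, -0.2]
width: 0.47
finger_force: 0.0
```

Emit:
play_rows(deltas=[[[1.3, -3.8, 0, 0, 4], [2.6, -7.6, 0, 0, 4], [3.9, -11.4, 0, 0, 4], [5.2, -15.2, 0, 0, 4], [6.5, -19, 0, 0, 4]]])

```text
clock: 1.35
eef_pos: [0.4624, -0.0082, 0.2552]
tool_rot: [180.0, -0.0, -173.3]
ft_force: [-0.1, 1.0, 0.3]
width: 0.467
finger_force: 0.0
```

Emit:
play_rows(deltas=[[[1.3, -3.8, 0, 0, 4], [2.6, -7.6, 0, 0, 4], [3.9, -11.4, 0, 0, 4], [5.2, -15.2, 0, 0, 4], [6.5, -19, 0, 0, 4]]])

```text
clock: 1.77
eef_pos: [0.5274, -0.1981, 0.255]
tool_rot: [180.0, -0.0, -173.3]
ft_force: [1.4, 0.2, 0.4]
width: 0.467
finger_force: 0.0
```

Emit:
play_rows(deltas=[[[1, -2.5, 0, 0, 4], [2.0, -4.95, 0, 0, 4], [2.0, -4.95, -3.5, 0, 4], [2.0, -4.95, -7, 0, 4], [2.0, -4.95, -9, 0, 4]]])

```text
clock: 2.18
eef_pos: [0.5457, -0.2453, 0.1618]
tool_rot: [179.8, -0.2, -173.3]
ft_force: [-0.6, 0.8, -0.2]
width: 0.47
finger_force: 0.0
```

```bash
python3 - <<'E'
from h import *
im=load(tag="a")
a=im["top"][150:235,285:370,::-1]; b=im["scene"][110:200,250:340,::-1]
cv2.imwrite("pics/c3.png",np.hstack([cv2.resize(x,(395,395),interpolation=cv2.INTER_CUBIC) for x in(a,b)]))
E
```

```text
(no output)
```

View pics/c3.png

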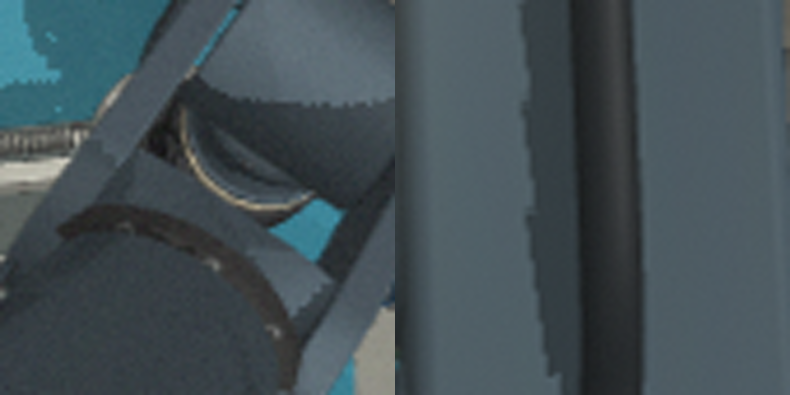

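Both views are blocked by the arm here, so I'll descend by force feedback.

Emit:
play_rows(deltas=[[[0, 0, -1.5, 0, 4], [0, 0, -3, 0, 4], [0, 0, -4.2, 0, 4], [0, 0, -4.2, 0, 4]]])

```text
clock: 2.62
eef_pos: [0.5467, -0.2451, 0.1222]
tool_rot: [179.9, -0.1, -173.3]
ft_force: [-0.4, -0.0, -0.2]
width: 0.465
finger_force: 0.0
```

Emit:
play_rows(deltas=[[[0, 0, 0, 0, 1.3], [0, 0, 0, 0, 1.3], [0, 0, 0, 0, 1.3], [0, 0, 0, 0, 1.3], [0, 0, 0, 0, 1.3]]])

```text
clock: 3.03
eef_pos: [0.5483, -0.2462, 0.1247]
tool_rot: [-179.9, 0.1, -173.3]
ft_force: [-1.0, -1.0, 5.2]
width: 0.168
finger_force: 52.6
```

Emit:
play_rows(deltas=[[[0, 0, 0, 0, 4], [0, 0, 0, 0, 4], [0, 0, -0.5, 0, 4], [0, 0, -1.1, 0, 4], [0, 0, -1.2, 0, 4]]])

```text
clock: 3.45
eef_pos: [0.5466, -0.2451, 0.1098]
tool_rot: [179.9, -0.1, -173.3]
ft_force: [-0.5, 0.2, 0.4]
width: 0.472
finger_force: 0.0
```

Emit:
play_rows(deltas=[[[0, 0, 0, 0, 1.3], [0, 0, 0, 0, 1.3], [0, 0, 0, 0, 1.3], [0, 0, 0, 0, 1.3], [0, 0, 0, 0, 1.3]]])

```text
clock: 3.87
eef_pos: [0.5473, -0.2457, 0.1111]
tool_rot: [180.0, -0.0, -173.3]
ft_force: [0.3, -0.3, -2.7]
width: 0.173
finger_force: 58.5
```

Emit:
play_rows(deltas=[[[0.13, 1.49, 0, 0, 1.3], [0.86, 2.8, 0, 0, 1.3], [2.05, 3.7, 0, 0, 1.3], [3.51, 4.04, 0, 0, 1.3]]])

```text
clock: 4.2
eef_pos: [0.5831, -0.2067, 0.1111]
tool_rot: [-179.7, -0.0, -173.2]
ft_force: [-1.3, -13.9, -9.0]
width: 0.174
finger_force: 59.3
```

Emit:
play_rows(deltas=[[[1.47, -0.4, 0, 0, 1.3], [2.7, -1.24, 0, 0, 1.3], [3.47, -2.53, 0, 0, 1.3], [3.64, -3.26, 0, 0, 1.3], [3.64, -3.26, 0, 0, 1.3]]])

```text
clock: 4.62
eef_pos: [0.619, -0.239, 0.1111]
tool_rot: [-180.0, -0.0, -173.3]
ft_force: [-0.8, -1.3, -2.0]
width: 0.173
finger_force: 60.1
```

Emit:
play_rows(deltas=[[[0, 0, 0, 0, 4], [0, 0, 0, 0, 4], [0, 0, 3, 0, 4], [0, 0, 7, 0, 4], [0, 0, 10, 0, 4]]])

```text
clock: 5.03
eef_pos: [0.6197, -0.2373, 0.2137]
tool_rot: [-180.0, 0.1, -173.2]
ft_force: [0.9, -0.8, 1.1]
width: 0.47
finger_force: 0.0
```

Emit:
play_rows(deltas=[[[-3, 2.7, 0, 0, 4], [-6, 5.5, 0, 0, 4], [-9, 8.2, 0, 0, 4], [-12, 11, 0, 0, 4], [-14.8, 13.5, 0, 0, 4]]])

```text
clock: 5.45
eef_pos: [0.4692, -0.1006, 0.212]
tool_rot: [180.0, 0.1, -173.3]
ft_force: [-0.4, -0.3, -0.7]
width: 0.467
finger_force: 0.0
```

```bash
python3 - <<'E'
from h import *
im=load(tag="b");print(ctrl.read_state()["eef_pos"])
a=im["top"][150:230,190:350,::-1]; b=im["scene"][140:250,190:330,::-1]
cv2.imwrite("pics/c4.png",np.hstack([cv2.resize(x,None,fx=f,fy=f,interpolation=cv2.INTER_CUBIC)[:240] for x,f in((a,3),(b,2.2))]))
E
```

```text
[ 0.46390448 -0.09700624  0.21104747]
```

View pics/c4.png

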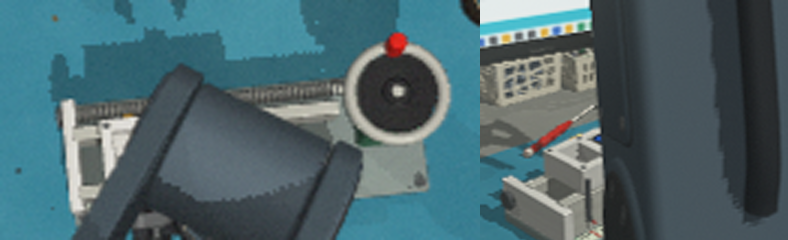

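Emit:
play_rows(deltas=[[[0, 0, 0, 0, 4], [0, 0, 0, 0, 4], [0, 0, 0, 0, 4]]])

```text
clock: 5.8
eef_pos: [0.4729, -0.1039, 0.2121]
tool_rot: [-179.9, 0.2, -173.3]
ft_force: [0.2, -0.2, 0.2]
width: 0.469
finger_force: 0.0
```

Emit:
play_rows(deltas=[[[0, 0, 0, 0, 4], [0, 0, 0, 0, 4], [0, 0, 0, 0, 4], [0, 0, 0, 0, 4], [0, 0, 0, 0, 4]]])

```text
clock: 6.22
eef_pos: [0.4711, -0.1031, 0.2112]
tool_rot: [180.0, -0.0, -173.3]
ft_force: [-0.5, 0.3, -0.6]
width: 0.469
finger_force: 0.0
```

```bash
python3 - <<'E'
from h import *
print(ctrl.read_state()["eef_pos"]);im=load(["top"])
print(ctrl.read_state()["eef_pos"],ctrl.read_state()["joints"]);
for b in blobs(im["top"],"red",8,(190,140,350,245)): print(*b,ray("top",b[0],.082)[:2],ray("top",b[0],.125)[:2])
E
```

```text
[ 0.47113112 -0.10314176  0.21119094]
[ 0.47105767 -0.10307145  0.21121856] [-2.56519597e+01  2.09720612e+01  1.03402790e+02  2.27234707e-03
  5.56396235e+01 -1.22371717e+02]
[258.24 142.76] [250, 140, 19, 8, 54] [ 0.68504272 -0.07852903] [ 0.67366118 -0.07835207]
[321.59 164.61] [319, 161, 7, 8, 41] [ 0.62818213 -0.24386848] [ 0.61887527 -0.23765875]
```

Emit:
play_rows(deltas=[[[0, -0.25, -4, 0, 4], [0, -0.25, -8, 0, 4], [0, -0.25, -12, 0, 4], [0, -0.25, -15, 0, 4], [0, -0.25, -16.6, 0, 4]]])

```text
clock: 6.68
eef_pos: [0.4693, -0.1048, 0.0422]
tool_rot: [179.8, -0.2, -173.3]
ft_force: [-0.8, -0.7, 0.4]
width: 0.469
finger_force: 0.0
```

Emit:
play_rows(deltas=[[[0, 0, 0, 0, 4], [0, 0, 0, 0, 1.3], [0, 0, 0, 0, 1.3], [0, 0, 0, 0, 1.3], [0, 0, 0, 0, 1.3]]])

```text
clock: 7.1
eef_pos: [0.4715, -0.105, 0.0463]
tool_rot: [-180.0, 0.1, -173.3]
ft_force: [1.7, 4.5, -4.2]
width: 0.185
finger_force: 58.9
```

Emit:
play_rows(deltas=[[[0, 0, 0.7, 0, 1.3], [0, 0, 1.4, 0, 1.3], [0, 0, 2, 0, 1.3], [0, 0, 2.4, 0, 1.3], [0, 0, 2.4, 0, 1.3]]])

```text
clock: 7.52
eef_pos: [0.4715, -0.105, 0.0686]
tool_rot: [180.0, 0.1, -173.3]
ft_force: [5.0, 3.4, -21.5]
width: 0.184
finger_force: 64.8
```

Emit:
play_rows(deltas=[[[0, 0, 0, 0, 1.3], [0, 0, 0, 0, 1.3]]])

```text
clock: 7.68
eef_pos: [0.4715, -0.105, 0.0686]
tool_rot: [180.0, 0.1, -173.3]
ft_force: [5.2, 3.4, -21.9]
width: 0.184
finger_force: 64.8
```

Emit:
play_rows(deltas=[[[0, 0, 0, 0, 4.5], [0, 0, 0, 0, 4.5], [0, 0, 3, 0, 4.5], [0, 0, 7, 0, 4.5], [0, 0, 9.5, 0, 4.5]]])

```text
clock: 8.1
eef_pos: [0.4718, -0.1064, 0.1679]
tool_rot: [-179.8, 0.2, -173.3]
ft_force: [0.8, -0.7, -0.1]
width: 0.526
finger_force: 0.0
```

Emit:
play_rows(deltas=[[[3.5, 0.45, 0, 0, 4.5], [6.94, 0.89, 0, 0, 4.5], [6.94, 0.89, 0, 0, 4.5], [6.94, 0.89, 0, 0, 4.5], [6.94, 0.89, 0, 0, 4.5]]])

```text
clock: 8.52
eef_pos: [0.5394, -0.0965, 0.165]
tool_rot: [-180.0, -0.0, -173.2]
ft_force: [-0.8, -0.5, -0.3]
width: 0.524
finger_force: 0.0
```

Emit:
play_rows(deltas=[[[0.1, 0, -2.5, 0, 4.5], [0.1, 0, -5, 0, 4.5], [0.1, 0, -7, 0, 4.5], [0.1, 0, -8, 0, 4.5], [0.1, 0, -8, 0, 4.5]]])

```text
clock: 8.93
eef_pos: [0.5385, -0.096, 0.0824]
tool_rot: [179.8, -0.3, -173.3]
ft_force: [-0.6, -0.2, -0.0]
width: 0.526
finger_force: 0.0
```

Emit:
play_rows(deltas=[[[0, 0, 0, 0, 2], [0, 0, 0, 0, 2], [0, 0, 0, 0, 2], [0, 0, 0, 0, 2], [0, 0, 0, 0, 2]]])

```text
clock: 9.35
eef_pos: [0.5419, -0.0967, 0.0852]
tool_rot: [-179.9, 0.1, -173.3]
ft_force: [0.9, 0.9, -0.0]
width: 0.306
finger_force: 60.4
```

Emit:
play_rows(deltas=[[[0, 0, 1.5, 0, 2], [0, 0, 3, 0, 2], [0, 0, 5, 0, 2], [0, 0, 7, 0, 2], [0, 1, 8.5, 0, 2]]])

```text
clock: 9.77
eef_pos: [0.5424, -0.0879, 0.1713]
tool_rot: [-179.9, 0.2, -173.3]
ft_force: [0.3, 0.3, -0.5]
width: 0.303
finger_force: 64.3
```

Emit:
play_rows(deltas=[[[-0.5, 3.5, 0, 0, 2], [-1, 7, 0, 0, 2], [-1.5, 10.5, 0, 0, 2], [-1.7, 11.5, 0, 0, 2], [-1.7, 11.5, 0, 0, 2]]])

```text
clock: 10.18
eef_pos: [0.5232, 0.0311, 0.1697]
tool_rot: [180.0, -0.0, -173.0]
ft_force: [-0.2, -0.2, -0.2]
width: 0.307
finger_force: 64.4
```

```bash
python3 - <<'E'
from h import *
im=load(tag="d");s=ctrl.read_state();print(s["eef_pos"],s["width"],s["finger_force"])
tray(im)
cv2.imwrite("pics/c5.png",np.hstack([cv2.resize(im["top"][130:250,130:290,::-1],None,fx=2.5,fy=2.5),cv2.resize(im["scene"][140:290,110:310,::-1],None,fx=2,fy=2)]))
E
```

```text
[0.5248967  0.02819044 0.1697069 ] 0.30848970858749514 64.37089920043945
top [] []
scene [([147.0, 249.9], 136), ([159.6, 259.9], 136), ([173.2, 270.9], 160)] [[0.6163, 0.1667], [0.5629, 0.1616], [0.5092, 0.1564]]
```

View pics/c5.png

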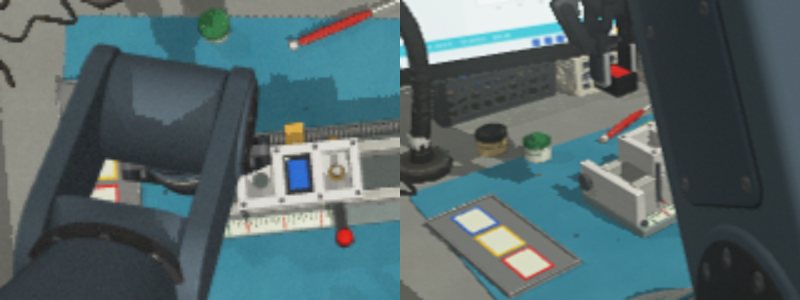

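Emit:
play_rows(deltas=[[[-0.4, 3.5, 0, -0.02, 2], [-0.8, 7, 0, -0.02, 2], [-1.2, 10.5, 0, -0.02, 2], [-1.6, 12.9, 0, -0.02, 2], [-1.6, 12.9, -3, -0.02, 2]]])

```text
clock: 10.7
eef_pos: [0.513, 0.1603, 0.1436]
tool_rot: [179.9, 0.7, -174.3]
ft_force: [1.3, -0.4, -0.3]
width: 0.305
finger_force: 64.4
```

Emit:
play_rows(deltas=[[[0, 0, -3, 0, 2], [0, 0, -6, 0, 2], [0, 0, -8, 0, 2], [0, 0, -8.5, 0, 2], [0, 0, -8.5, 0, 2]]])

```text
clock: 11.12
eef_pos: [0.5084, 0.156, 0.0529]
tool_rot: [-180.0, -0.2, -174.5]
ft_force: [-0.9, -0.2, 0.9]
width: 0.303
finger_force: 64.4
```

```bash
python3 - <<'E'
from h import *
im=load(["scene"],"e");s=ctrl.read_state();print(s["eef_pos"],s["width"],s["finger_force"],s["ft_force"])
tray(im)
E
```

```text
[0.50926457 0.15630525 0.05414321] 0.30314572834326986 64.36394691467285 [-0.51834979 -0.54059187 -0.42406833]
scene [([173.3, 271.0], 170)] [[0.5088, 0.1565]]
```

Emit:
play_rows(deltas=[[[0, 0.1, -2, 0, 2], [0, 0.1, -3.3, 0, 2], [0, 0.1, -3.8, 0, 2], [0, 0.1, -4.0, 0, 2], [0, 0.1, -4.05, 0, 2]]])

```text
clock: 11.58
eef_pos: [0.5094, 0.1583, 0.0147]
tool_rot: [-180.0, 0.1, -174.4]
ft_force: [0.6, 0.9, -0.9]
width: 0.304
finger_force: 64.4
```

Emit:
play_rows(deltas=[[[0, 0, 0, 0, 2], [0, 0, 0, 0, 4], [0, 0, 0, 0, 4], [0, 0, 0, 0, 4], [0, 0, 3, 0, 4]]])

```text
clock: 12.0
eef_pos: [0.5052, 0.158, 0.0403]
tool_rot: [180.0, -0.6, -174.4]
ft_force: [0.6, -0.1, -0.3]
width: 0.47
finger_force: 0.0
```

Emit:
play_rows(deltas=[[[0, -1, 4, 0, 4], [0, -2, 8, 0, 4], [0, -3, 11, 0, 4], [0, -6, 11, 0, 4], [0, -10, 11, 0, 4]]])

```text
clock: 12.42
eef_pos: [0.51, 0.0593, 0.1568]
tool_rot: [-180.0, 0.4, -174.2]
ft_force: [-0.0, 0.1, -0.7]
width: 0.466
finger_force: 0.0
```

```bash
python3 - <<'E'
from h import *
im=load(tag="f");s=ctrl.read_state();print(s["eef_pos"],s["width"],s["finger_force"],s["ft_force"])
tray(im)
for n,r in(("scene",(110,230,230,290)),("top",(140,140,220,245))):
  for b in blobs(im[n],"red",30,r): print(n,*b,ray(n,b[0],.024))
E
```

```text
[0.50943943 0.05418275 0.15506431] 0.46810345699674205 0.0 [ 0.29382547  1.06969034 -0.16191062]
top [] []
scene [([147.0, 249.9], 136), ([158.1, 259.3], 103)] [[0.6163, 0.1667], [0.5672, 0.163]]
scene [171.79 262.82] [165, 258, 15, 10, 89] [0.50979916 0.15722897 0.024     ]
scene [173.56 274.23] [161, 269, 26, 11, 43] [0.47253635 0.17231398 0.024     ]
top [168.48 211.97] [165, 206, 9, 12, 79] [0.50636809 0.16073211 0.024     ]
```

Emit:
play_rows(deltas=[[[-1, -4, 0, 0.02, 4], [-2, -8, 0, 0.02, 4], [-3, -12, 0, 0.02, 4], [-3.8, -16, 0, 0.02, 4], [-3.8, -16, 0, 0.02, 4]]])

```text
clock: 12.93
eef_pos: [0.4704, -0.1076, 0.1541]
tool_rot: [-179.8, 0.1, -173.7]
ft_force: [-0.8, 0.5, 0.3]
width: 0.466
finger_force: 0.0
```

Emit:
play_rows(deltas=[[[0, 0, 0, 0, 4], [0, 0, 0, 0, 4], [0, 0, 0, 0, 4], [0, 0, 0, 0, 4], [0, 0, 0, 0, 4]]])

```text
clock: 13.35
eef_pos: [0.4705, -0.1, 0.1538]
tool_rot: [180.0, -0.0, -173.1]
ft_force: [-1.5, -1.0, -0.0]
width: 0.471
finger_force: 0.0
```

Settled at (.4705, -.100); shift to (.4715, -.105) and descend to z ≈ .068.

Emit:
play_rows(deltas=[[[0.1, -0.5, -2, 0, 4], [0.1, -0.5, -4.5, 0, 4], [0.1, -0.5, -7, 0, 4], [0.1, -0.5, -8.6, 0, 4], [0.1, -0.5, -8.6, 0, 4]]])

```text
clock: 13.77
eef_pos: [0.4697, -0.1047, 0.0652]
tool_rot: [179.8, -0.3, -173.2]
ft_force: [-0.1, 0.2, 0.5]
width: 0.465
finger_force: 0.0
```

Emit:
play_rows(deltas=[[[0, 0, 0, 0, 4], [0, 0, 0, 0, 1.3], [0, 0, 0, 0, 1.3], [0, 0, 0, 0, 1.3], [0, 0, 0, 0, 1.3]]])

```text
clock: 14.18
eef_pos: [0.472, -0.105, 0.069]
tool_rot: [179.9, 0.1, -173.4]
ft_force: [2.8, 6.4, -0.6]
width: 0.187
finger_force: 58.5
```

Emit:
play_rows(deltas=[[[0, 0, -0.7, 0, 1.3], [0, 0, -1.4, 0, 1.3], [0, 0, -2, 0, 1.3], [0, 0, -2.5, 0, 1.3], [0, 0, -2.5, 0, 1.3]]])

```text
clock: 14.6
eef_pos: [0.4719, -0.1051, 0.0469]
tool_rot: [180.0, 0.2, -173.3]
ft_force: [-2.0, 7.9, 27.0]
width: 0.188
finger_force: 61.6
```

Emit:
play_rows(deltas=[[[0, 0, 0.3, 0, 4], [0, 0, 0.3, 0, 4], [0, 0, 4, 0, 4], [0, 0, 8, 0, 4], [0, 0, 12, 0, 4]]])

```text
clock: 15.02
eef_pos: [0.4708, -0.1064, 0.1636]
tool_rot: [179.9, -0.1, -173.3]
ft_force: [-0.1, -0.2, 0.5]
width: 0.471
finger_force: 0.0
```

Emit:
play_rows(deltas=[[[3, -2.7, 1, 0, 4], [6, -5.5, 1.5, 0, 4], [9, -8.2, 1.5, 0, 4], [12, -11, 1.5, 0, 4], [14.7, -13.4, 1.5, 0, 4]]])

```text
clock: 15.43
eef_pos: [0.6203, -0.2428, 0.1791]
tool_rot: [-179.9, 0.1, -173.3]
ft_force: [0.7, -0.1, -0.3]
width: 0.465
finger_force: 0.0
```

Emit:
play_rows(deltas=[[[0, 0, 0, 0, 4], [0, 0, 0, 0, 4], [0, 0, 0, 0, 4], [0, 0, 0, 0, 4], [0, 0, 0, 0, 4]]])

```text
clock: 15.85
eef_pos: [0.6173, -0.2392, 0.1779]
tool_rot: [179.9, -0.1, -173.2]
ft_force: [-0.7, -0.4, -0.1]
width: 0.47
finger_force: 0.0
```

Emit:
play_rows(deltas=[[[0.15, 0, -2.5, 0, 4], [0.15, 0, -5, 0, 4], [0.15, 0, -6.7, 0, 4], [0.15, 0, -6.7, 0, 4], [0.15, 0, -6.7, 0, 4]]])

```text
clock: 16.27
eef_pos: [0.6189, -0.2395, 0.1103]
tool_rot: [179.9, -0.1, -173.2]
ft_force: [0.6, 0.2, 0.5]
width: 0.466
finger_force: 0.0
```

Emit:
play_rows(deltas=[[[0, 0, 0, 0, 1.3], [0, 0, 0, 0, 1.3], [0, 0, 0, 0, 1.3], [0, 0, 0, 0, 1.3], [0, 0, 0, 0, 1.3]]])

```text
clock: 16.68
eef_pos: [0.6208, -0.2408, 0.1129]
tool_rot: [-179.9, 0.1, -173.3]
ft_force: [0.6, 1.4, 6.2]
width: 0.174
finger_force: 58.8
```

Emit:
play_rows(deltas=[[[-0.2, -1.48, 0, 0, 1.3], [-1, -2.75, 0, 0, 1.3], [-2.24, -3.59, 0, 0, 1.3], [-3.72, -3.85, 0, 0, 1.3], [-5.17, -3.49, 0, 0, 1.3]]])

```text
clock: 17.1
eef_pos: [0.5699, -0.2758, 0.1129]
tool_rot: [-180.0, 0.3, -173.4]
ft_force: [4.9, 7.6, 6.3]
width: 0.173
finger_force: 59.0
```

Emit:
play_rows(deltas=[[[-1.18, 0.92, 0, 0, 1.3], [-1.88, 2.24, 0, 0, 1.3], [-1.99, 3.74, 0, 0, 1.3], [-1.47, 5.14, 0, 0, 1.3], [-0.44, 6.22, 0, 0, 1.3]]])

```text
clock: 17.52
eef_pos: [0.5639, -0.2134, 0.1129]
tool_rot: [-179.8, 0.1, -173.3]
ft_force: [0.5, -3.5, 5.1]
width: 0.171
finger_force: 59.0
```

Emit:
play_rows(deltas=[[[1.39, 0.56, 0, 0, 1.3], [2.88, 0.51, 0, 0, 1.3], [4.23, -0.15, 0, 0, 1.3], [5.19, -1.29, 0, 0, 1.3], [5.6, -2.73, 0, 0, 1.3]]])

```text
clock: 17.93
eef_pos: [0.6209, -0.2401, 0.1128]
tool_rot: [-179.9, 0.0, -173.1]
ft_force: [-6.2, 1.8, 11.1]
width: 0.174
finger_force: 59.8
```

Emit:
play_rows(deltas=[[[0, 0, 0, 0, 1.3], [0, 0, 0, 0, 1.3]]])

```text
clock: 18.1
eef_pos: [0.6209, -0.2425, 0.1129]
tool_rot: [-179.8, 0.1, -173.3]
ft_force: [-1.2, -1.5, 8.0]
width: 0.176
finger_force: 59.5
```

Emit:
play_rows(deltas=[[[0, 0, 0, 0, 4], [0, 0, 0, 0, 4], [0, 0, 3, 0, 4], [0, 0, 5.5, 0, 4], [0, 0, 5.5, 0, 4]]])

```text
clock: 18.52
eef_pos: [0.6227, -0.2417, 0.1708]
tool_rot: [-179.7, 0.4, -173.2]
ft_force: [1.0, -0.7, 1.4]
width: 0.467
finger_force: 0.0
```

```bash
python3 - <<'E'
from h import *
im=load(tag="g");s=ctrl.read_state();print(s["eef_pos"])
for n,r in(("scene",(180,180,330,250)),("top",(200,150,350,245))):
  for c in("red","blue"):
    for b in blobs(im[n],c,10,r): print(n,c,*b,ray(n,b[0],.082))
tray(im)
E
```

```text
[ 0.62030595 -0.24043079  0.16684133]
scene red [222.02 201.17] [214, 195, 18, 14, 64] [ 0.58430507 -0.01646498  0.082     ]
top blue [262.87 194.6 ] [261, 192, 6, 8, 30] [ 0.54769521 -0.09176197  0.082     ]
top [] []
scene [([147.4, 249.8], 115), ([158.0, 259.1], 100)] [[0.6162, 0.1659], [0.5677, 0.1629]]
```

Emit:
play_rows(deltas=[[[-3, 2.7, 0, 0, 4], [-6, 5.5, 0, 0, 4], [-9, 8.2, 0, 0, 4], [-12, 11, 0, 0, 4], [-14.9, 13.5, 0, 0, 4]]])

```text
clock: 19.03
eef_pos: [0.4675, -0.1032, 0.1645]
tool_rot: [179.9, -0.2, -173.3]
ft_force: [-0.2, 0.6, 0.1]
width: 0.466
finger_force: 0.0
```

Emit:
play_rows(deltas=[[[0, 0, 0, 0, 4], [0, 0, 0, 0, 4], [0, 0, 0, 0, 4], [0, 0, 0, 0, 4], [0, 0, 0, 0, 4]]])

```text
clock: 19.45
eef_pos: [0.4721, -0.1065, 0.1657]
tool_rot: [-180.0, 0.0, -173.3]
ft_force: [-0.0, 0.2, 0.3]
width: 0.466
finger_force: 0.0
```

Descend to z ≈ .0455, grip, lift.

Emit:
play_rows(deltas=[[[0, 0.1, -3, 0, 4], [0, 0.1, -6, 0, 4], [0, 0.1, -9, 0, 4], [0, 0.1, -12, 0, 4], [0, 0.1, -12, 0, 4]]])

```text
clock: 19.87
eef_pos: [0.4685, -0.104, 0.0409]
tool_rot: [179.7, -0.5, -173.3]
ft_force: [-0.9, -0.6, -0.9]
width: 0.469
finger_force: 0.0
```

Emit:
play_rows(deltas=[[[0, 0, 0, 0, 4], [0, 0, 0, 0, 1.3], [0, 0, 0, 0, 1.3], [0, 0, 0, 0, 1.3], [0, 0, 0, 0, 1.3]]])

```text
clock: 20.28
eef_pos: [0.4721, -0.1049, 0.0476]
tool_rot: [-179.9, 0.2, -173.3]
ft_force: [0.9, 1.1, 4.9]
width: 0.187
finger_force: 59.3
```

Emit:
play_rows(deltas=[[[0, 0, 0.7, 0, 1.3], [0, 0, 1.4, 0, 1.3], [0, 0, 2, 0, 1.3], [0, 0, 2.4, 0, 1.3], [0, 0, 2.4, 0, 1.3]]])

```text
clock: 20.7
eef_pos: [0.4721, -0.1049, 0.0699]
tool_rot: [-179.9, 0.2, -173.3]
ft_force: [5.4, 2.1, -12.2]
width: 0.185
finger_force: 64.7
```

Emit:
play_rows(deltas=[[[0, 0, 0, 0, 4.5], [0, 0, 0, 0, 4.5], [0, 0, 3, 0, 4.5], [0, 0, 7, 0, 4.5], [0, 0, 9.5, 0, 4.5]]])

```text
clock: 21.12
eef_pos: [0.4702, -0.1046, 0.1676]
tool_rot: [-180.0, -0.0, -173.3]
ft_force: [1.8, 1.2, 0.1]
width: 0.529
finger_force: 0.0
```

Emit:
play_rows(deltas=[[[3.5, 0.45, 0, 0, 4.5], [6.9, 0.89, 0, 0, 4.5], [6.9, 0.89, 0, 0, 4.5], [6.9, 0.89, 0, 0, 4.5], [6.9, 0.89, 0, 0, 4.5]]])

```text
clock: 21.53
eef_pos: [0.538, -0.0951, 0.1649]
tool_rot: [179.9, -0.2, -173.2]
ft_force: [0.1, 0.1, -0.6]
width: 0.523
finger_force: 0.0
```

Emit:
play_rows(deltas=[[[0, 0, 0, 0, 4.5], [0, 0, 0, 0, 4.5], [0, 0, 0, 0, 4.5]]])

```text
clock: 21.78
eef_pos: [0.5386, -0.0956, 0.1647]
tool_rot: [180.0, -0.1, -173.3]
ft_force: [0.1, -0.1, 0.2]
width: 0.527
finger_force: 0.0
```

Emit:
play_rows(deltas=[[[0.15, 0, -2.5, 0, 4.5], [0.15, 0, -5, 0, 4.5], [0.15, 0, -7, 0, 4.5], [0.15, 0, -7.9, 0, 4.5], [0.15, 0, -7.9, 0, 4.5]]])

```text
clock: 22.2
eef_pos: [0.5394, -0.0952, 0.0838]
tool_rot: [179.9, -0.3, -173.3]
ft_force: [-1.5, -0.3, 0.0]
width: 0.526
finger_force: 0.0
```

Emit:
play_rows(deltas=[[[0, 0, 0, 0, 4.5], [0, 0, 0, 0, 2], [0, 0, 0, 0, 2], [0, 0, 0, 0, 2], [0, 0, 0, 0, 2]]])

```text
clock: 22.62
eef_pos: [0.5424, -0.0964, 0.0873]
tool_rot: [-179.9, 0.2, -173.3]
ft_force: [-0.4, -2.3, 4.6]
width: 0.303
finger_force: 59.4
```

Emit:
play_rows(deltas=[[[0, 0, 1.5, 0, 2], [0, 0, 3, 0, 2], [0, 0, 5, 0, 2], [0, 0, 7, 0, 2], [0, 1, 8.5, 0, 2]]])

```text
clock: 23.03
eef_pos: [0.542, -0.0867, 0.1726]
tool_rot: [-179.9, 0.1, -173.4]
ft_force: [0.6, -0.4, -0.6]
width: 0.302
finger_force: 60.7
```

Emit:
play_rows(deltas=[[[0, 3.5, 0, 0, 2], [0, 7, 0, 0, 2], [0, 9, 0, 0, 2], [0, 9, 0, 0, 2], [0, 9, 0, 0, 2]]])

```text
clock: 23.45
eef_pos: [0.541, 0.0056, 0.1711]
tool_rot: [180.0, -0.0, -173.1]
ft_force: [0.3, 0.0, -0.7]
width: 0.3
finger_force: 60.7
```

```bash
python3 - <<'E'
from h import *
im=load(tag="i");s=ctrl.read_state();print(s["eef_pos"],s["width"],s["finger_force"])
tray(im)
for n,r in(("scene",(110,230,230,290)),("top",(140,140,220,245))):
  for b in blobs(im[n],"red",30,r): print(n,*b,ray(n,b[0],.024))
cv2.imwrite("pics/c6.png",np.hstack([cv2.resize(im["top"][130:250,130:290,::-1],None,fx=2.5,fy=2.5),cv2.resize(im["scene"][140:290,110:310,::-1],None,fx=2,fy=2)]))
E
```

```text
[0.54144494 0.00396131 0.17100413] 0.30589248828372595 60.666654109954834
top [] []
scene [([147.0, 249.9], 136), ([158.0, 259.2], 102)] [[0.6163, 0.1667], [0.5673, 0.163]]
scene [171.79 262.82] [165, 258, 15, 10, 89] [0.50979916 0.15722897 0.024     ]
scene [173.56 274.23] [161, 269, 26, 11, 43] [0.47253635 0.17231398 0.024     ]
```

View pics/c6.png

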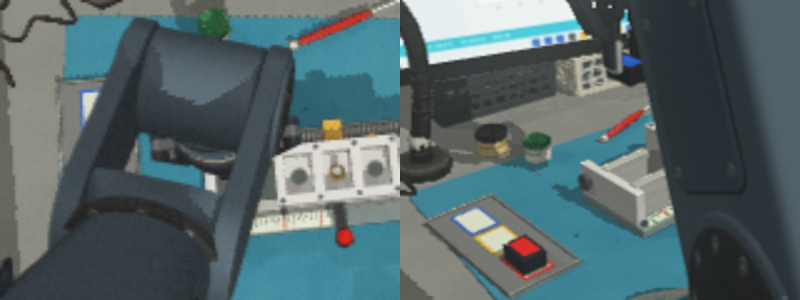

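Emit:
play_rows(deltas=[[[1.6, 3.5, 0, -0.02, 2], [3.2, 7, 0, -0.02, 2], [4.8, 10.5, 0, -0.02, 2], [6.4, 14, 0, -0.02, 2], [7.55, 16.4, 0, -0.02, 2]]])

```text
clock: 23.97
eef_pos: [0.6186, 0.1698, 0.1709]
tool_rot: [180.0, 0.1, -174.5]
ft_force: [1.4, -0.4, -1.7]
width: 0.305
finger_force: 60.7
```

Emit:
play_rows(deltas=[[[0, 0, -3, 0, 2], [0, 0, -6, 0, 2], [0, 0, -9, 0, 2], [0, 0, -11, 0, 2], [0, 0, -11, 0, 2]]])

```text
clock: 24.38
eef_pos: [0.6135, 0.1665, 0.0558]
tool_rot: [-180.0, -0.6, -174.5]
ft_force: [-0.5, 0.7, -0.8]
width: 0.302
finger_force: 60.6
```

```bash
python3 - <<'E'
from h import *
im=load(["scene"],"j");s=ctrl.read_state();print(s["eef_pos"],s["width"],s["finger_force"])
tray(im)
for b in blobs(im["scene"],"red",30,(110,230,230,290)): print(*b)
E
```

```text
[0.61523029 0.16681057 0.05825476] 0.3061177493561799 60.63982129096985
scene [([147.1, 249.8], 140), ([119.6, 282.8], 728), ([158.1, 259.4], 117), ([113.3, 263.0], 138)] [[0.6167, 0.1663], [0.5384, 0.26], [0.5669, 0.1631], [0.6128, 0.2455]]
[171.78 262.88] [165, 258, 15, 10, 88]
```

Emit:
play_rows(deltas=[[[0, 0.1, -2, 0, 2], [0, 0.1, -3.5, 0, 2], [0, 0.1, -4.2, 0, 2], [0, 0.1, -4.4, 0, 2], [0, 0.1, -4.5, 0, 2]]])

```text
clock: 24.85
eef_pos: [0.6177, 0.1689, 0.0168]
tool_rot: [-180.0, 0.1, -174.5]
ft_force: [-0.6, 0.6, -0.9]
width: 0.303
finger_force: 60.6
```

Emit:
play_rows(deltas=[[[0, 0, 0, 0, 2], [0, 0, 0, 0, 2], [0, 0, 0, 0, 2]]])

```text
clock: 25.1
eef_pos: [0.6176, 0.1695, 0.017]
tool_rot: [-180.0, 0.1, -174.4]
ft_force: [-0.1, 0.4, -0.3]
width: 0.302
finger_force: 60.6
```

Emit:
play_rows(deltas=[[[0, -0.1, -0.1, 0, 2], [0, -0.1, -0.1, 0, 2], [0, -0.1, -0.1, 0, 4], [0, -0.1, -0.1, 0, 4], [0, -0.1, -0.1, 0, 4]]])

```text
clock: 25.52
eef_pos: [0.6167, 0.1684, 0.0148]
tool_rot: [-180.0, -0.0, -174.4]
ft_force: [-0.3, 0.2, 0.0]
width: 0.471
finger_force: 0.0
```

Emit:
play_rows(deltas=[[[0, 0, 3, 0, 4], [0, 0, 7, 0, 4], [-1, -1, 11, 0, 4], [-2.5, -4, 13, 0, 4], [-4, -7.5, 14, 0, 4]]])

```text
clock: 25.93
eef_pos: [0.5788, 0.0942, 0.1588]
tool_rot: [-180.0, 0.5, -174.2]
ft_force: [-1.0, -0.8, -0.2]
width: 0.469
finger_force: 0.0
```

Emit:
play_rows(deltas=[[[-1.5, -3.5, 0, 0, 4], [-3, -7, 0, 0, 4], [-4.5, -10.5, 0, 0, 4], [-6, -14, 0, 0, 4], [-7.5, -17.5, 0, 0, 4]]])

```text
clock: 26.35
eef_pos: [0.5008, -0.083, 0.155]
tool_rot: [-180.0, 0.0, -174.4]
ft_force: [1.0, -0.1, -0.2]
width: 0.469
finger_force: 0.0
```

Emit:
play_rows(deltas=[[[0, 0, 0, 0.02, 4], [0, 0, 0, 0.02, 4], [0, 0, 0, 0.02, 4], [0, 0, 0, 0.02, 4], [0, 0, 0, 0.02, 4]]])

```text
clock: 26.77
eef_pos: [0.5022, -0.0803, 0.1548]
tool_rot: [180.0, 0.0, -173.2]
ft_force: [-0.4, 0.4, -0.2]
width: 0.468
finger_force: 0.0
```

```bash
cat > chk.py <<'E'
from h import *
im=load();s=ctrl.read_state();print(s["eef_pos"],s["width"],s["clock"])
tray(im)
for n,r in(("scene",(110,230,230,290)),("top",(140,140,220,245))):
  for c in("red","blue"):
    for b in blobs(im[n],c,30,r): print(n,c,*b,ray(n,b[0],.024))
E
python3 chk.py
```

```text
[ 0.50213203 -0.08040842  0.15480995] 0.4683652556507478 26.8667
top [([169.4, 191.8], 126)] [[0.5644, 0.1643]]
scene [([158.0, 259.1], 100)] [[0.5677, 0.1629]]
scene red [171.78 262.88] [165, 258, 15, 10, 88] [0.5096192  0.15734311 0.024     ]
scene red [173.74 274.29] [161, 269, 26, 11, 42] [0.47214356 0.17212273 0.024     ]
scene blue [145.69 242.25] [140, 239, 13, 8, 68] [0.61681119 0.16702396 0.024     ]
top red [168.74 211.36] [165, 206, 9, 12, 90] [0.50802317 0.16009962 0.024     ]
top blue [166.9  172.12] [163, 167, 9, 12, 83] [0.61545228 0.16950924 0.024     ]
```

Emit:
play_rows(deltas=[[[-1.5, -1.2, 0, 0, 4], [-3.0, -2.45, 0, 0, 4], [-3.0, -2.45, 0, 0, 4], [-3.0, -2.45, 0, 0, 4], [-3.0, -2.45, 0, 0, 4]]])

```text
clock: 27.28
eef_pos: [0.4726, -0.1057, 0.155]
tool_rot: [-180.0, 0.1, -173.2]
ft_force: [-0.1, 0.5, -0.3]
width: 0.471
finger_force: 0.0
```

Emit:
play_rows(deltas=[[[0, 0, -2, 0, 4], [0, 0, -4.5, 0, 4], [0, 0, -7, 0, 4], [0, 0, -8.6, 0, 4], [0, 0, -8.6, 0, 4]]])

```text
clock: 27.7
eef_pos: [0.4709, -0.1048, 0.0662]
tool_rot: [179.8, -0.2, -173.2]
ft_force: [-0.1, 0.2, -0.1]
width: 0.468
finger_force: 0.0
```

Emit:
play_rows(deltas=[[[0, 0, 0, 0, 4], [0, 0, 0, 0, 1.3], [0, 0, 0, 0, 1.3], [0, 0, 0, 0, 1.3], [0, 0, 0, 0, 1.3]]])

```text
clock: 28.12
eef_pos: [0.4726, -0.1049, 0.07]
tool_rot: [179.9, 0.1, -173.4]
ft_force: [2.7, 6.4, -1.8]
width: 0.187
finger_force: 58.5
```

Emit:
play_rows(deltas=[[[0, 0, -0.7, 0, 1.3], [0, 0, -1.4, 0, 1.3], [0, 0, -2, 0, 1.3], [0, 0, -2.5, 0, 1.3], [0, 0, -2.5, 0, 1.3]]])

```text
clock: 28.53
eef_pos: [0.4727, -0.105, 0.0479]
tool_rot: [-180.0, 0.2, -173.3]
ft_force: [-2.3, 6.3, 25.1]
width: 0.187
finger_force: 61.6
```

Emit:
play_rows(deltas=[[[0, 0, 0.3, 0, 4], [0, 0, 0.3, 0, 4], [0, 0, 4, 0, 4], [0, 0, 8, 0, 4], [0, 0, 12, 0, 4]]])

```text
clock: 28.95
eef_pos: [0.4713, -0.106, 0.1646]
tool_rot: [179.9, -0.1, -173.3]
ft_force: [0.8, -0.3, 0.1]
width: 0.47
finger_force: 0.0
```

Emit:
play_rows(deltas=[[[3, -2.7, 1, 0, 4], [6, -5.5, 1.5, 0, 4], [9, -8.2, 1.5, 0, 4], [12, -11, 1.5, 0, 4], [14.8, -13.5, 1.5, 0, 4]]])

```text
clock: 29.37
eef_pos: [0.6215, -0.2432, 0.1801]
tool_rot: [-179.9, 0.1, -173.3]
ft_force: [0.9, -0.1, -0.7]
width: 0.468
finger_force: 0.0
```

Emit:
play_rows(deltas=[[[0, 0, 0, 0, 4], [0, 0, 0, 0, 4], [0, 0, 0, 0, 4], [0, 0, 0, 0, 4], [0, 0, 0, 0, 4]]])

```text
clock: 29.78
eef_pos: [0.6187, -0.2399, 0.179]
tool_rot: [180.0, -0.1, -173.2]
ft_force: [-0.8, 0.8, -0.1]
width: 0.468
finger_force: 0.0
```

Emit:
play_rows(deltas=[[[0.1, -0.1, -2.5, 0, 4], [0.1, -0.1, -5, 0, 4], [0.1, -0.1, -6.8, 0, 4], [0.1, -0.1, -6.8, 0, 4], [0.1, -0.1, -6.8, 0, 4]]])

```text
clock: 30.2
eef_pos: [0.6198, -0.2411, 0.1103]
tool_rot: [179.9, -0.1, -173.2]
ft_force: [0.7, 0.8, 0.8]
width: 0.471
finger_force: 0.0
```

Emit:
play_rows(deltas=[[[0, 0, 0, 0, 1.3], [0, 0, 0, 0, 1.3], [0, 0, 0, 0, 1.3], [0, 0, 0, 0, 1.3], [0, 0, 0, 0, 1.3]]])

```text
clock: 30.62
eef_pos: [0.6218, -0.2425, 0.113]
tool_rot: [-179.9, 0.2, -173.3]
ft_force: [-1.2, 1.2, 6.4]
width: 0.178
finger_force: 58.8
```

Emit:
play_rows(deltas=[[[-0.26, 1.48, 0, 0, 1.3], [-1.1, 2.72, 0, 0, 1.3], [-2.37, 3.51, 0, 0, 1.3], [-3.85, 3.72, 0, 0, 1.3], [-5.29, 3.3, 0, 0, 1.3]]])

```text
clock: 31.03
eef_pos: [0.5702, -0.2101, 0.113]
tool_rot: [-179.6, 0.4, -173.2]
ft_force: [5.1, -6.7, 2.0]
width: 0.169
finger_force: 59.0
```

Emit:
play_rows(deltas=[[[-1.15, -0.96, 0, 0, 1.3], [-1.8, -2.31, 0, 0, 1.3], [-1.85, -3.8, 0, 0, 1.3], [-1.29, -5.19, 0, 0, 1.3], [-0.22, -6.23, 0, 0, 1.3]]])

```text
clock: 31.45
eef_pos: [0.5648, -0.2721, 0.1129]
tool_rot: [-180.0, -0.0, -173.3]
ft_force: [0.8, 2.8, 8.9]
width: 0.175
finger_force: 59.9
```

Emit:
play_rows(deltas=[[[1.41, -0.51, 0, 0, 1.3], [2.9, -0.41, 0, 0, 1.3], [4.22, 0.3, 0, 0, 1.3], [5.14, 1.48, 0, 0, 1.3], [5.51, 2.93, 0, 0, 1.3]]])

```text
clock: 31.87
eef_pos: [0.622, -0.2431, 0.1128]
tool_rot: [-179.8, 0.1, -173.3]
ft_force: [-6.6, -1.4, 12.2]
width: 0.171
finger_force: 60.2
```

Emit:
play_rows(deltas=[[[-0.26, 1.48, 0, 0, 1.3], [-1.1, 2.72, 0, 0, 1.3], [-2.37, 3.51, 0, 0, 1.3], [-3.85, 3.72, 0, 0, 1.3], [-5.29, 3.3, 0, 0, 1.3]]])

```text
clock: 32.28
eef_pos: [0.57, -0.2102, 0.113]
tool_rot: [-179.6, 0.4, -173.2]
ft_force: [4.1, -5.5, 2.1]
width: 0.173
finger_force: 59.3
```

Emit:
play_rows(deltas=[[[-1.15, -0.96, 0, 0, 1.3], [-1.8, -2.31, 0, 0, 1.3], [-1.88, -3.6, 0, 0, 1.3], [-1.88, -3.6, 0, 0, 1.3], [-1.88, -3.6, 0, 0, 1.3]]])

```text
clock: 32.7
eef_pos: [0.55, -0.2468, 0.1129]
tool_rot: [-179.8, 0.2, -173.3]
ft_force: [-0.2, -1.4, 9.1]
width: 0.174
finger_force: 60.1
```

Emit:
play_rows(deltas=[[[0, 0, 0, 0, 4], [0, 0, 0, 0, 4], [0, 0, 4, 0, 4], [0, 0, 8, 0, 4], [0, 0, 12, 0, 4]]])

```text
clock: 33.12
eef_pos: [0.5478, -0.2437, 0.2303]
tool_rot: [179.8, -0.2, -173.3]
ft_force: [0.8, -0.5, 0.9]
width: 0.47
finger_force: 0.0
```

Emit:
play_rows(deltas=[[[-1.2, 3.8, 0, 0, 4], [-2.4, 7.6, 0, 0, 4], [-3.6, 11.4, 0, 0, 4], [-4.8, 15.2, 0, 0, 4], [-6, 19, 0, 0, 4]]])

```text
clock: 33.53
eef_pos: [0.4872, -0.0529, 0.2303]
tool_rot: [179.9, -0.1, -173.3]
ft_force: [0.8, 1.2, -0.4]
width: 0.468
finger_force: 0.0
```

Emit:
play_rows(deltas=[[[-1.2, 3.8, 0, 0, 4], [-2.4, 7.6, 0, 0, 4], [-3.6, 11.4, 0, 0, 4], [-4.8, 15.2, 0, 0, 4], [-6, 19, 0, 0, 4]]])

```text
clock: 33.95
eef_pos: [0.427, 0.1368, 0.2304]
tool_rot: [180.0, -0.1, -173.3]
ft_force: [-0.0, 0.1, -0.2]
width: 0.471
finger_force: 0.0
```

Emit:
play_rows(deltas=[[[-1.2, 3.8, 0, 0, 4], [-2.4, 7.6, 0, 0, 4], [-3.6, 11.4, 0, 0, 4], [-4.8, 15.2, 0, 0, 4], [-6, 19, 0, 0, 4]]])

```text
clock: 34.37
eef_pos: [0.3669, 0.3265, 0.2303]
tool_rot: [-180.0, -0.1, -173.2]
ft_force: [0.6, 0.3, -0.4]
width: 0.468
finger_force: 0.0
```

Emit:
play_rows(deltas=[[[-1.2, 3.8, 0, 0, 4], [-2.4, 7.6, 0, 0, 4], [-3.6, 11.4, 0, 0, 4], [-4.8, 15.2, 0, 0, 4], [-4.8, 15.2, 0, 0, 4]]])

```text
clock: 34.78
eef_pos: [0.318, 0.4829, 0.2303]
tool_rot: [179.8, -0.0, -172.9]
ft_force: [1.0, -0.1, -0.3]
width: 0.466
finger_force: 0.0
```

```bash
python3 chk.py; python3 - <<'E'
from h import *
im=load(tag="z")
for n,r in(("scene",(230,150,330,250)),("top",(200,150,350,245))):
    for b in blobs(im[n],"red",20,r): print(n,*b)
cv2.imwrite("pics/c7.png",np.hstack([cv2.resize(im["top"][140:245,145:350,::-1],(410,210),interpolation=cv2.INTER_CUBIC),cv2.resize(im["scene"][160:265,140:330,::-1],(380,210),interpolation=cv2.INTER_CUBIC)]))
E
```

```text
[0.31918195 0.47748529 0.2297985 ] 0.46725289948836973 34.8833
top [([169.4, 191.8], 126)] [[0.5644, 0.1643]]
scene [([158.0, 259.1], 100)] [[0.5677, 0.1629]]
scene red [171.78 262.88] [165, 258, 15, 10, 88] [0.5096192  0.15734311 0.024     ]
scene red [173.74 274.29] [161, 269, 26, 11, 42] [0.47214356 0.17212273 0.024     ]
scene blue [145.69 242.25] [140, 239, 13, 8, 68] [0.61681119 0.16702396 0.024     ]
top red [168.77 211.32] [165, 206, 9, 12, 90] [0.5081321  0.16002327 0.024     ]
top blue [166.8  172.01] [163, 167, 8, 12, 81] [0.61575496 0.16979489 0.024     ]
scene [306.55 165.76] [304, 159, 7, 15, 87]
scene [282.91 218.52] [280, 209, 7, 21, 117]
top [325.46 192.56] [322, 189, 8, 8, 41]
top [267.26 225.  ] [265, 222, 6, 7, 34]
```

View pics/c7.png

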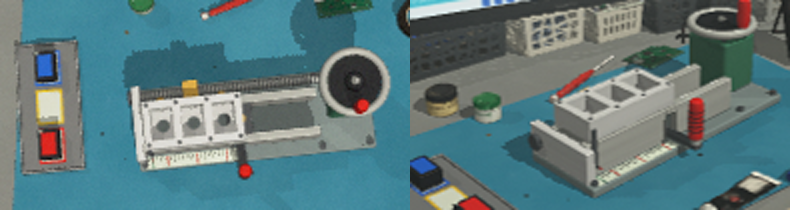

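The crank and rod grip are back at their starting pixels, to within about 0.1 px. The slide is at zero, the pockets are empty, and both modules sit in their outlines, so I'm handing in.

```bash
python3 -c "
from cell import ctrl
print(ctrl.hand_in())"
```

```text
the job is handed in; nothing more can be done
None
```

Job handed in: the red and blue modules (no yellow was present) are ejected and lie flat in their outlines, the rod is down and the slide is back at zero; the cameras confirmed this beforehand, but the hand-in returned no verdict.

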